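Seat the weighing pan on its three-point scale

TASK

Lift the steel weighing pan off the serving board by its wooden grip and settle it on the kitchen scale, lip at the back (away from the display), so that all three ball feet are fully home: one in the cone, one in the V groove and one on the flat step. The seat plate is sprung and may stand a little off the middle of the scale, so find the seats by feel and gently: never push the seat plate right down to its stop, do not tip the pan far, leave the cup, the tamper and the pitcher alone, and let go of the pan at the end.

Things in the scene. Friction and masses are not known exactly. Their poses are not given: they have to be found in the camera images.
- pan: Loose steel weighing pan, plate 132 x 112 mm (x, y) on three ball feet, 0.2 to 0.3 kg. Origin: below the plate's centre, in the plane of the feet's lowest points; z up; plate from z = 16 to 20 mm. A lip 4 mm thick, 100 mm wide, stands on the +x (back) edge up to z = 31 mm. Starts feet down on the serving board, whose top is 10 mm above the worktop.
- pan_grip (a point): Centre of the top face of the pan's dark wooden upright grip bar, at x = -10, y = 0, z = 56 mm in the pan frame; axes as the pan. The bar is 30 mm long (x), 14 mm thick (y) and rises from the plate (z = 20 mm); a brass foot round it, 34 x 24 mm, ends at z = 23 mm.
- foot_cone (a point): Lowest point of the ball foot (10 mm diameter) for the conical hole; in the pan frame x = -36, y = +34, z = 0 mm. The hole lies at x = -36, y = +34 mm in the seat plate; mouth diameter 12.4 mm, walls 50 degrees from level. Set down more than about 3 mm off the hole's centre, the foot hangs up on the rim.
- foot_groove (a point): Lowest point of the ball foot (10 mm diameter) for the V groove; in the pan frame x = -36, y = -34, z = 0 mm. The groove lies at x = -36 mm in the seat plate and runs along y from -54 to -14 mm; 12.4 mm wide, walls 50 degrees from level.
- foot_flat (a point): Lowest point of the ball foot (10 mm diameter) for the flat step; in the pan frame x = +40, y = 0, z = 0 mm. The step is the whole part of the seat plate from x = +6 to +66 mm, full width, 4.6 mm lower than the upper surface.
- scale: Fixed housing of the kitchen scale, 170 x 144 x 22 mm (x, y, z). Origin: centre of its underside, on the worktop; z up; dark display strip on its -x (front) edge.
- seat_nominal (a point): Point of the housing's axis 47 mm above the worktop, level with the upper surface of the seat plate (132 x 108 mm, flat but for the seats) that stands over the housing. The plate's own centre lies up to 9 mm from this point in x and in y, its axes within 0.03 rad of the scale's. With the pan seated it is level and its feet's lowest points are 4.6 mm below this.
- seat_plate (a joint): How far the sprung seat plate is pushed down, m: 0 at rest (also under the pan's weight), stop at 0.008. It moves straight down only. It begins to sink at a push of 3.8 N, pan's weight included, and takes 1.5 N more for each mm: about 15.8 N at the stop.
- espresso_cup: Bystander: small cream espresso cup with a handle, 64 x 91 x 50 mm; origin at its foot.
- tamper: Bystander: coffee tamper, steel base 54 mm across, wooden grip, 81 mm tall; origin under its base.
- milk_pitcher: Bystander: pale milk pitcher with a handle, 74 x 98 x 98 mm; origin at its foot.

How it is judged:
By the outcome, as a careful person would: the job done as asked, in the order asked, and still so for the second after the job is handed in, with the robot touching nothing.
It also fails if it takes over 72 s, if anything falls off the work surface, if the arm or the gripper's body presses on something with over 40 N, if the wrist force passes 120 N, or if a joint passes its speed limit or range.

ROBOT

A 7-joint arm with a two-finger parallel gripper is mounted at the origin on a cart in front of the work surface, level with it; the furniture and walls round the work are solid. World frame = base frame: x ahead of the robot, y to its left, z up, the work surface at z = 0. Lengths are in mm, angles in rad, forces in N, time in s.
With the tool pointing down it reaches from about 400 to 875 mm from the base axis. Payload 4.4 kg.
Tool frame: the origin (TCP) lies midway between the tips of the shut fingers; the grasp point (between the pads) lies ctrl.tcp_to_grasp behind it (ctrl.tcp_to_grasp is the distance from the TCP to the grasp point, in mm); z points along the fingers, y is the line along which they close (so a half turn about z gives the same grasp; the last joint's range is limited). The gripper opens to 85 mm and grips with 20 to 120 N. Pads are 22 mm wide; open, the fingers measure 114 mm over their backs; the gripper's body (76 mm by 85 mm) begins 54 mm behind the grasp point. The pads swing forward as they close: fully open they stand 13 mm farther back than shut.
Start: joints at [-1.288, 0.628, 0.038, 1.517, -0.027, 0.996, -0.02], TCP at [222.128, 610.882, 231.313] pointing down, gripper open.
Joint ranges: [-3.06, 3.06], [-0.37, 2.12], [-1.25, 1.32], [0.18, 2.47], [-1.1, 4.24], [0.23, 1.98], [-2.94, 2.94]. Speed limits (rad/s): [2.57, 2.57, 3.14, 3.14, 3.14, 3.14, 3.14].

INTERFACE

Orientations are given as [roll, pitch, yaw] about the fixed x, y, z axes, in that order (R = Rz(yaw) Ry(pitch) Rx(roll)).
In Python, from cell import ctrl, get_image, get_calibration, workorder, boxes_of, place_of gives the robot as it stands.
- The arm moves only by the tool play_rows, never from a script. Its argument "series" is a list that holds one entry, the list of rows, each a list of 7 numbers: the shift along the world's x, y, z in cm, then the turn, a rotation vector about the world's x, y, z in degrees, then the closure, from 0 (fully open) to 1 (shut). A call has 1 to 20 rows; each row shifts and turns the commanded pose from where the row before left it; what a row does not reach is not made up. A row lasts 1/8 s, in which the tool goes at most 62.5 mm and 10.7 degrees, less where a joint would pass 70% of its speed; a pose out of reach is approached as far as the arm can. A call with a gripper value outside its range is refused whole. The fingers move at their own pace and stop on an object; the grip force is fixed at half the most. Time passes only in rows, so rows that do not move let the fingers close. It gives the time, the measured TCP pose, the force, the opening and the grip force at its end, in the units of the state.
- ctrl.read_state(): the state, without advancing time (a new reading comes with each control period).
- get_image(name): name is "side" or "top"; returns (picture, depth): 420x560x3 uint8, red, green, blue; 420x560 float32, mm along the optical axis (not along the pixel's ray), 0 where there is no reading.
- get_calibration(name): a dict with "K" (3x3 intrinsics, pixels), "R" (3x3) and "t" (3): a world point X has camera coordinates R X + t. Camera axes: x right, y down, z forward; pixel columns grow to the right and rows downward; lengths in mm; the calibration is good to about 2 mm. A picture is of the moment at which its call begins. get_calibration takes no time and is no camera call.
- workorder.finish_job(): hands the job in; it is judged then, once.
Trained networks look in the newest picture that a camera, given by its name, has taken for a name from the list of things; names that differ only in an ending like _2 or _b are one class to them, and where a whole thing is asked for, a point or a joint stands for the part that bears it (a point fixed in the world has none). Each returns a list of dicts, best first, with "p" (0 to 1); they miss things now and then, are a little off and sometimes report something else, mostly with a low value. They report only what shows in the picture. A call takes as long as a camera call.
- boxes_of(target, camera): "pixel" ([column, row] in pixels, amid what is visible of it).
- place_of(target, camera): "pixel" ([column, row] in pixels: a listed point, or the origin of a listed thing).
The state is a dict: "clock": time; "qpos": joint angles; "qd": joint speeds; "tau": joint torques, N m; "eef_pos": TCP position; "tool_rot": TCP orientation; "force": force on the tool from outside, world axes, zero at the start; "torque": the same for the moment, N m; "width": finger opening in mm; "gripper_force": force on a finger pad.
Only numpy, scipy, OpenCV 4.12 (cv2) and the standard library are available. Lean on these libraries where they do the work, as an engineer would, in place of code of your own. Each camera call takes 0.05 s, during which the arm holds its last target. There are 200 camera calls.

## Working session

There is one attempt and no reset: what is moved stays moved. The work goes in short steps, Python scripts to look and compute and a tool call to move; the robot and the scene stay as the last step left them, time stands still between calls to the robot, and variables do not carry over. Pictures are saved under pics/ and viewed, at most 10 in all, crops included, and the job is handed in when it is done.

Besides the shell and the picture viewer there is one more tool, called by a JSON object that holds its "name" and its "arguments". play_rows: Moves the arm, as the interface text tells. Its arguments: {"type":"object","properties":{"series":{"type":"array"}},"required":["series"]}

```bash
mkdir -p pics
cat > h.py <<'E'
import numpy as np, cv2
from cell import ctrl, get_image, get_calibration, workorder, boxes_of, place_of
def world(cam,px,depth=None,z=None):
    c=get_calibration(cam);K,R,t=map(np.array,(c["K"],c["R"],c["t"]))
    r=np.linalg.inv(K)@np.array([px[0],px[1],1.0])
    if z is not None:
        o=-R.T@t; d=R.T@r; return o+d*(z-o[2])/d[2]
    return R.T@(r*depth-t)
def cloud(cam,D):
    c=get_calibration(cam);K,R,t=map(np.array,(c["K"],c["R"],c["t"]))
    v,u=np.mgrid[:D.shape[0],:D.shape[1]]
    r=np.stack([u,v,np.ones_like(u)],-1)@np.linalg.inv(K).T
    return (r*D[...,None]-t)@R
E
python3 - <<'E'
from h import *
s=ctrl.read_state();print(s["clock"],s["eef_pos"],s["tool_rot"],s["width"],ctrl.tcp_to_grasp)
ims=[]
for cam in("top","side"):
    I,D=get_image(cam);cv2.imwrite(f"pics/{cam}0.png",I[...,::-1]);np.save(f"{cam}0.npy",D)
    P=cloud(cam,D)
    for n,z in(("pan",10),("pan_grip",66),("foot_cone",10),("foot_groove",10),("foot_flat",10),("scale",0),("seat_nominal",47),("espresso_cup",0),("tamper",0),("milk_pitcher",0)):
        for r in place_of(n,cam)[:2]:
            print(cam,n,np.round(r["p"],2),np.round(r["pixel"]),np.round(world(cam,r["pixel"],z=z)))
E
```

```text
0.0 [221.87993532 610.27250914 230.37290693] [-3.13966002e+00 -8.35516882e-06  2.79278896e+00] 85.61074977486152 18.700000000000003
top pan 0.81 [255. 228.] [445. 367.  10.]
top pan_grip 0.69 [260. 231.] [437. 352.  66.]
top foot_cone 0.87 [264. 249.] [397. 346.  10.]
top foot_cone 0.3 [322. 287.] [311. 218.  10.]
top foot_groove 0.82 [274. 222.] [457. 325.  10.]
top foot_flat 0.91 [236. 223.] [456. 409.  10.]
top seat_nominal 0.54 [282. 135.] [647. 304.  47.]
top espresso_cup 0.58 [278. 137.] [651. 314.   0.]
top tamper 0.75 [323. 287.] [311. 216.   0.]
top milk_pitcher 0.82 [340. 120.] [688. 172.   0.]
top milk_pitcher 0.43 [278. 137.] [651. 314.   0.]
side pan 0.93 [240. 221.] [447. 377.  10.]
side pan_grip 0.65 [241. 203.] [442. 354.  66.]
side foot_cone 0.83 [225. 229.] [402. 353.  10.]
side foot_cone 0.34 [328. 218.] [642. 305.  10.]
side foot_groove 0.77 [252. 230.] [456. 323.  10.]
side foot_flat 0.58 [241. 212.] [465. 419.  10.]
side scale 0.92 [310. 277.] [494. 132.   0.]
side espresso_cup 0.56 [329. 216.] [662. 331.   0.]
side tamper 0.6 [207. 274.] [319. 220.   0.]
side milk_pitcher 0.59 [375. 243.] [685. 181.   0.]
```

View images.

View pics/top0.png

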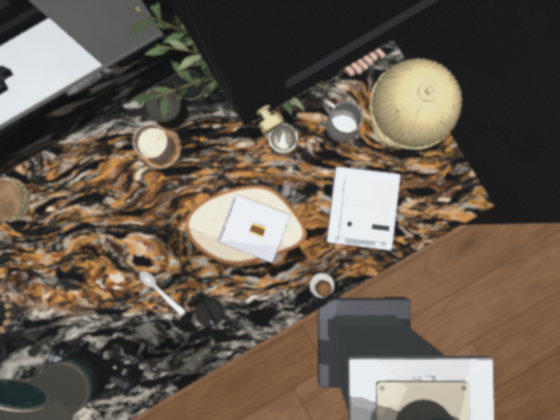

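View pics/side0.png

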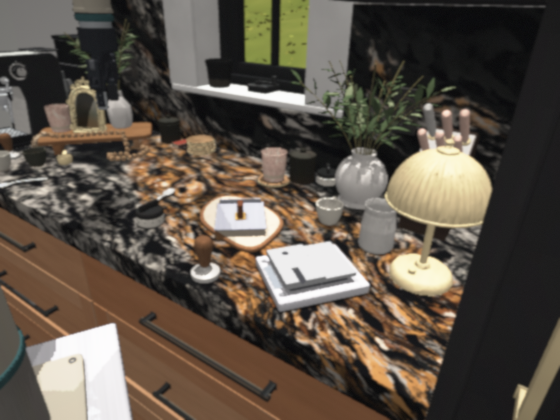

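Top view: the pan is at about (255,228) with its grip at (258,230), and the scale at (363,208) with its display at the bottom edge. The cone mark is at (349,224) and the groove at (380,228). The cup is at (283,138), the pitcher at (345,120) and the tamper at (322,286). Next I fit rectangles to the depth data.

Run:
```python
from h import *
for cam in("top","side"):
    D=np.load(f"{cam}0.npy");P=cloud(cam,D)
    x,y,z=P[...,0],P[...,1],P[...,2]
    def rect(name,m,er=0):
        n,l,st,ce=cv2.connectedComponentsWithStats(m.astype(np.uint8))
        if n<2:print(cam,name,"none");return
        k=1+st[1:,4].argmax();q=l==k
        pts=P[q][:,:2].astype(np.float32)
        r=cv2.minAreaRect(pts);print(cam,name,q.sum(),"c",np.round(r[0],1),"size",np.round(r[1],1),"ang",round(r[2],1),"z",np.round(np.percentile(z[q],[5,50,95]),1),"mean",np.round(pts.mean(0),1))
    v=D>0
    pa=v&(abs(x-445)<110)&(abs(y-367)<110)
    rect("panplate",pa&(z>24)&(z<36)); rect("grip",pa&(z>50)&(z<75)); rect("pan lip",pa&(z>36)&(z<45))
    sc=v&(abs(x-490)<130)&(abs(y-130)<130)
    rect("house",sc&(z>12)&(z<58));rect("seat",sc&(z>35)&(z<58));rect("upper",sc&(z>44.8)&(z<58));rect("step",sc&(z>35)&(z<44.6))
I=cv2.imread("pics/top0.png")[150:265,200:420];cv2.imwrite("pics/crop0.png",cv2.resize(I,None,fx=3.6,fy=3.6,interpolation=cv2.INTER_CUBIC))
```

```text
top panplate 2811 c [443.5 368.9] size [132.1 112.1] ang 69.1 z [26.  29.4 32.9] mean [442.7 367. ]
top grip 92 c [439.9 359.5] size [29.9 13.9] ang 69.2 z [60.5 64.8 67.6] mean [440.1 359.4]
top pan lip 54 c [483.3 419.7] size [ 4.5 58.2] ang 69.2 z [36.7 40.  42.7] mean [483.3 419.7]
top house 4928 c [486.8 123.7] size [144.9 170.3] ang 82.5 z [19.7 42.2 49.5] mean [485.8 126.9]
top seat 3026 c [483.3 121.2] size [108.6 132.1] ang 82.8 z [40.2 45.2 50.1] mean [482.9 121.5]
top upper 1436 c [457.7 124.4] size [108.4  80.4] ang 82.9 z [45.2 47.7 50.7] mean [454.  126.5]
top step 1133 c [515.3 117.1] size [108.5  67.3] ang 82.9 z [39.4 42.5 44.4] mean [519.1 117.1]
side panplate 1342 c [443.2 369.2] size [132.4 111.7] ang 69.2 z [28.  29.6 32.5] mean [441.4 365.2]
side grip 71 c [440.1 359.9] size [29.  11.3] ang 68.6 z [50.8 63.6 66.3] mean [438.1 354.8]
side pan lip 84 c [465.9 427.3] size [ 9.2 98.6] ang 70.7 z [36.5 38.9 41.2] mean [468.2 427.3]
side house 4955 c [486.8 124.7] size [144.2 170.2] ang 82.2 z [16.9 41.8 47.9] mean [471.7 104.2]
side seat 2848 c [484.2 123.7] size [111.9 133.2] ang 83.4 z [39.  44.4 48.2] mean [478.1 116. ]
side upper 1393 c [454.5 127.4] size [112.1  73. ] ang 82.9 z [45.9 47.3 48.5] mean [453.4 124.2]
side step 1439 c [484.3 123.9] size [111.6 133. ] ang 83.2 z [37.1 42.6 44. ] mean [502.2 107.9]
```

View pics/crop0.png

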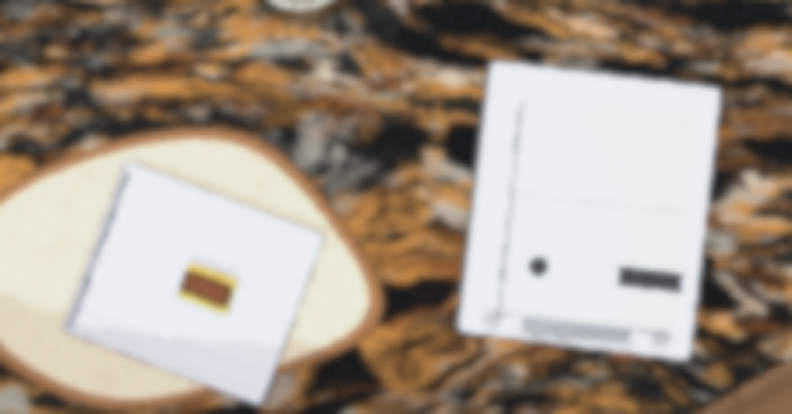

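Crop: the cone is at about (349.4,223.6) and the groove at (380.6,227.2) in full-picture pixels, with the step toward the back. Pan yaw is 69.1° and its grip is at (440,359.6). The seat plate is at about (483.5,122) with yaw −7.2°. I'll move above the grip.

{"name": "play_rows", "arguments": {"series": [[[1.82, -2.09, -0.8, 0, 0, 7.4, 0], [1.82, -2.09, -0.8, 0, 0, 7.4, 0], [1.82, -2.09, -0.8, 0, 0, 7.4, 0], [1.82, -2.09, -0.8, 0, 0, 7.4, 0], [1.82, -2.09, -0.8, 0, 0, 7.4, 0], [1.82, -2.09, -0.8, 0, 0, 7.4, 0], [1.82, -2.09, -0.8, 0, 0, 7.4, 0], [1.82, -2.09, -0.8, 0, 0, 7.4, 0], [1.82, -2.09, -0.8, 0, 0, 7.4, 0], [1.82, -2.09, -0.8, 0, 0, 7.4, 0], [1.82, -2.09, -0.8, 0, 0, 7.4, 0], [1.82, -2.09, -0.8, 0, 0, 7.4, 0], [0, 0, 0, 0, 0, 0, 0], [0, 0, 0, 0, 0, 0, 0]]]}}

```text
clock: 2.85
eef_pos: [440.0, 361.1, 135.6]
tool_rot: [3.141, 0.001, -1.942]
force: [-0.3, 0.9, 0.3]
width: 85.7
gripper_force: 0.0
```

Run:
```python
from h import *
s=ctrl.read_state();print(s["clock"],s["eef_pos"],np.degrees(s["tool_rot"]),s["qpos"],s["force"])
c=world("top",(349.4,223.6),z=47);g=world("top",(380.6,227.2),z=47);print("cone",c,"groove",g)
ex=np.array([np.cos(np.radians(-7.2)),np.sin(np.radians(-7.2))]);ey=np.array([-ex[1],ex[0]])
print("centre from cone",c[:2]+36*ex-34*ey,"groove",g[:2]+36*ex+34*ey)
```

```text
2.85 [440.0481381  361.12146361 135.59559177] [ 1.79963612e+02  6.13936665e-02 -1.11244347e+02] [-0.48563026  0.66249106 -0.38988304  1.83162419  0.36206072  0.71718699
  1.69397632] [-0.32697857  0.88025493  0.34323803]
cone [452.1221863  159.61742318  47.        ] groove [443.81323221  92.23443405  47.        ]
centre from cone [483.57698561 121.37352693] groove [483.7906914  121.45433749]
```

{"name": "play_rows", "arguments": {"series": [[[0, -0.14, -1.5, 0, 0, 0.3, 0], [0, 0, -1.5, 0, 0, 0, 0], [0, 0, -1.5, 0, 0, 0, 0], [0, 0, -1.5, 0, 0, 0, 0], [0, 0, -1.5, 0, 0, 0, 0], [0, 0, -1.2, 0, 0, 0, 0], [0, 0, -1.1, 0, 0, 0, 0], [0, 0, 0, 0, 0, 0, 0]]]}}

```text
clock: 3.85
eef_pos: [440.1, 358.3, 36.4]
tool_rot: [3.141, -0.001, -1.935]
force: [0.1, 0.4, 0.7]
width: 85.6
gripper_force: 0.0
```

Run:
```python
from h import *
s=ctrl.read_state();print(s["clock"],s["eef_pos"],np.degrees(s["tool_rot"]),s["force"])
I,D=get_image("side");cv2.imwrite("pics/s1.png",cv2.resize(I[130:290,150:400,::-1],None,fx=3,fy=3,interpolation=cv2.INTER_CUBIC))
```

```text
3.85 [440.09681338 358.29313401  36.43467534] [ 1.79962493e+02 -8.14521971e-02 -1.10881318e+02] [0.1288726  0.37348537 0.74632959]
```

View pics/s1.png

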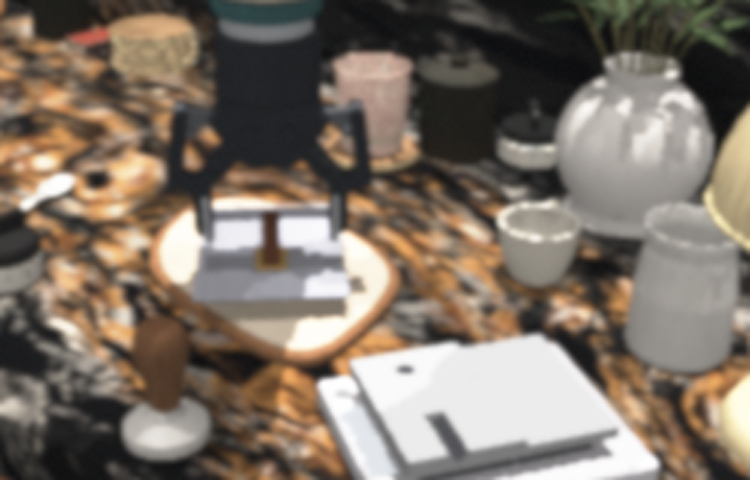

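The fingers straddle the grip at about (270,240) in the crop, and the cup and tamper are clear. I'll close and lift.

{"name": "play_rows", "arguments": {"series": [[[0, 0, 0, 0, 0, 0, 0.4], [0, 0, 0, 0, 0, 0, 0.6], [0, 0, 0, 0, 0, 0, 0.75], [0, 0, 0, 0, 0, 0, 1], [0, 0, 0, 0, 0, 0, 1], [0, 0, 0, 0, 0, 0, 1], [0, 0, 0, 0, 0, 0, 1], [0, 0, 0, 0, 0, 0, 1]]]}}

```text
clock: 4.9
eef_pos: [440.7, 358.8, 37.5]
tool_rot: [-3.141, 0.0, -1.935]
force: [-0.4, 0.0, 4.9]
width: 13.3
gripper_force: 60.5
```

{"name": "play_rows", "arguments": {"series": [[[0, 0, 0.3, 0, 0, 0, 1], [0, 0, 0.7, 0, 0, 0, 1], [0, 0, 1.5, 0, 0, 0, 1], [0, 0, 2, 0, 0, 0, 1], [0, 0, 2, 0, 0, 0, 1], [0, 0, 1.5, 0, 0, 0, 1], [0, 0, 0.5, 0, 0, 0, 1], [0, 0, 0, 0, 0, 0, 1], [0, 0, 0, 0, 0, 0, 1]]]}}

```text
clock: 6.02
eef_pos: [440.1, 358.2, 121.6]
tool_rot: [3.141, -0.001, -1.935]
force: [-0.6, 0.0, -2.7]
width: 13.0
gripper_force: 59.8
```

```bash
cat > pan.py <<'E'
from h import *
import sys
s=ctrl.read_state();e=np.array(s["eef_pos"]);print(s["clock"],e,np.degrees(s["tool_rot"]),"F",s["force"],"T",s["torque"],s["width"])
zp=float(sys.argv[1]) # expected plate top world z
for cam in("top","side"):
    I,D=get_image(cam);P=cloud(cam,D);x,y,z=P[...,0],P[...,1],P[...,2]
    m=(D>0)&(np.hypot(x-e[0],y-e[1])<110)&(abs(z-zp)<5)
    n,l,st,ce=cv2.connectedComponentsWithStats(m.astype(np.uint8));q=l==1+st[1:,4].argmax()
    p=P[q];r=cv2.minAreaRect(p[:,:2].astype(np.float32))
    A=np.c_[p[:,:2]-p[:,:2].mean(0),np.ones(len(p))];c=np.linalg.lstsq(A,p[:,2],rcond=None)[0]
    print(cam,len(p),np.round(r[0],1),np.round(r[1],1),round(r[2],1),"z",np.round(c[2],1),"tiltdeg dz/dx,dz/dy",np.round(np.degrees(c[:2]),2))
    cv2.imwrite(f"pics/{cam}_{s['clock']:.2f}.png",I[...,::-1])
E
python3 pan.py 115
```

```text
6.025 [440.14116577 358.24597305 121.63631248] [ 1.79962508e+02 -7.61355053e-02 -1.10888233e+02] F [-0.56584452  0.01381094 -2.70703464] T [-0.04119333  0.05310642 -0.01082963] 13.044713356535679
top 77 [477.3 308.2] [42.8 10.2] 62.9 z 113.5 tiltdeg dz/dx,dz/dy [-2.74  0.95]
side 1114 [444.4 369.4] [131.6 111.6] 69.1 z 113.7 tiltdeg dz/dx,dz/dy [0.07 0.38]
```

{"name": "play_rows", "arguments": {"series": [[[0.2, -1.47, 0, 0, 0, -4.76, 1], [0.2, -1.47, 0, 0, 0, -4.76, 1], [0.2, -1.47, 0, 0, 0, -4.76, 1], [0.2, -1.47, 0, 0, 0, -4.76, 1], [0.2, -1.47, 0, 0, 0, -4.76, 1], [0.2, -1.47, 0, 0, 0, -4.76, 1], [0.2, -1.47, 0, 0, 0, -4.76, 1], [0.2, -1.47, 0, 0, 0, -4.76, 1], [0.2, -1.47, 0, 0, 0, -4.76, 1], [0.2, -1.47, 0, 0, 0, -4.76, 1], [0.2, -1.47, 0, 0, 0, -4.76, 1], [0.2, -1.47, 0, 0, 0, -4.76, 1], [0.2, -1.47, 0, 0, 0, -4.76, 1], [0.2, -1.47, 0, 0, 0, -4.76, 1], [0.2, -1.47, 0, 0, 0, -4.76, 1], [0.2, -1.47, 0, 0, 0, -4.76, 1], [0, 0, -1, 0, 0, 0, 1], [0, 0, -1, 0, 0, 0, 1], [0, 0, 0, 0, 0, 0, 1], [0, 0, 0, 0, 0, 0, 1]]]}}

```text
clock: 8.62
eef_pos: [472.4, 124.0, 102.1]
tool_rot: [3.141, -0.0, 3.02]
force: [1.7, -0.2, -2.3]
width: 13.0
gripper_force: 59.7
```

```bash
python3 pan.py 93
```

```text
8.625 [472.39931415 124.02172867 102.09620915] [ 1.79990503e+02 -2.61372293e-02  1.73011244e+02] F [ 1.73333204 -0.24180903 -2.28099931] T [-0.01693247  0.0509467   0.00851098] 13.049054299839106
top 1484 [484.5 124.3] [104.1 130.6] 83.1 z 94.1 tiltdeg dz/dx,dz/dy [-0.14  0.32]
side 2246 [485.8 123.1] [114.1 132.3] 82.6 z 94.4 tiltdeg dz/dx,dz/dy [0.05 0.35]
```

{"name": "play_rows", "arguments": {"series": [[[-0.06, -0.14, -0.7, 0, 0, 0, 1], [0, 0, -0.7, 0, 0, 0, 1], [0, 0, -0.6, 0, 0, 0, 1], [0, 0, -0.3, 0, 0, 0, 1], [0, 0, -0.2, 0, 0, 0, 1], [0, 0, 0, 0, 0, 0, 1], [0, 0, 0, 0, 0, 0, 1], [0, 0, 0, 0, 0, 0, 1]]]}}

```text
clock: 9.72
eef_pos: [472.1, 122.1, 77.5]
tool_rot: [3.141, 0.0, 3.019]
force: [1.0, -0.2, -2.2]
width: 13.2
gripper_force: 59.7
```

```bash
python3 pan.py 67;python3 pan.py 67
```

```text
9.725 [472.05279274 122.11677663  77.48244664] [1.79991427e+02 1.65287155e-02 1.72954729e+02] F [ 1.0070099  -0.16972937 -2.21494639] T [-0.01950369 -0.01278698 -0.04258147] 13.21736499220669
top 665 [512.9 121.6] [98.5 76.4] 82.9 z 69.0 tiltdeg dz/dx,dz/dy [ 0.1  -0.02]
side 2212 [484.6 121.1] [114.3 131.4] 83.8 z 69.4 tiltdeg dz/dx,dz/dy [-0.03  0.33]
9.825 [471.99875035 122.11782645  77.45081727] [1.79992298e+02 1.24799851e-02 1.72953607e+02] F [-0.47963381 -0.47991706 -3.02178405] T [ 0.05584412 -0.00937028  0.02212539] 12.807828030236548
top 649 [453.6 126.5] [103.4  68.9] 83.0 z 69.2 tiltdeg dz/dx,dz/dy [-0.12  0.11]
side 2232 [484.6 120.9] [114.7 131.4] 83.7 z 69.4 tiltdeg dz/dx,dz/dy [-0.01  0.37]
```

{"name": "play_rows", "arguments": {"series": [[[0.02, 0.05, -0.1, 0, 0, 0, 1], [0, 0, -0.1, 0, 0, 0, 1], [0, 0, -0.1, 0, 0, 0, 1], [0, 0, 0, 0, 0, 0, 1], [0, 0, 0, 0, 0, 0, 1]]]}}

```text
clock: 10.55
eef_pos: [472.1, 122.6, 74.3]
tool_rot: [3.142, -0.0, 3.019]
force: [-1.1, -0.6, -3.0]
width: 12.8
gripper_force: 59.7
```

{"name": "play_rows", "arguments": {"series": [[[0, 0, -0.1, 0, 0, 0, 1], [0, 0, 0, 0, 0, 0, 1], [0, 0, 0, 0, 0, 0, 1], [0, 0, 0, 0, 0, 0, 1]]]}}

```text
clock: 11.05
eef_pos: [472.2, 122.7, 73.3]
tool_rot: [3.141, 0.0, 3.019]
force: [0.9, 0.5, -0.7]
width: 12.6
gripper_force: 59.9
```

{"name": "play_rows", "arguments": {"series": [[[0, 0, 0, 0, 0, 0, 1], [0, 0, 0, 0, 0, 0, 1]]]}}

```text
clock: 11.3
eef_pos: [472.2, 122.7, 73.3]
tool_rot: [3.141, 0.0, 3.019]
force: [-0.3, 0.9, -1.3]
width: 12.8
gripper_force: 59.9
```

{"name": "play_rows", "arguments": {"series": [[[0, 0, -0.1, 0, 0, 0, 1], [0, 0, 0, 0, 0, 0, 1], [0, 0, 0, 0, 0, 0, 1], [0, 0, 0, 0, 0, 0, 1]]]}}

```text
clock: 11.8
eef_pos: [472.2, 122.8, 72.4]
tool_rot: [3.141, 0.0, 3.019]
force: [-1.1, 1.1, 1.2]
width: 13.2
gripper_force: 60.3
```

Run:
```python
from h import *
F=[];T=[]
for i in range(8):
    boxes_of("pan","top") if i else get_image("top")
    s=ctrl.read_state();F.append(s["force"]);T.append(s["torque"])
print(s["clock"],s["eef_pos"],np.mean(F,0),np.std(F,0),np.mean(T,0),np.std(T,0))
```

```text
12.2 [472.20324077 122.75160404  72.35080594] [-0.36521209  2.00123374  1.68511693] [0.46494764 0.49119233 0.33418674] [ 0.61777409  0.31110212 -0.00286747] [0.03751806 0.02278181 0.0308724 ]
```

The cone foot bears on the −y wall of the cone (Fy is about +2), so I'll shift +y.

{"name": "play_rows", "arguments": {"series": [[[0.01, 0.08, 0, 0, 0, 0, 1], [0.01, 0.07, 0, 0, 0, 0, 1], [0, 0, 0, 0, 0, 0, 1], [0, 0, 0, 0, 0, 0, 1]]]}}

```text
clock: 12.7
eef_pos: [472.0, 123.7, 72.1]
tool_rot: [-3.141, -0.001, 3.018]
force: [-1.5, 0.7, -1.9]
width: 13.1
gripper_force: 59.9
```

```bash
cat > f.py <<'E'
from h import *
F=[];T=[]
for i in range(6):
    get_image("top")
    s=ctrl.read_state();F.append(s["force"]);T.append(s["torque"])
print(s["clock"],np.round(s["eef_pos"],2),np.round(np.degrees(s["tool_rot"]),2),"F",np.mean(F,0).round(2),"T",np.mean(T,0).round(3))
E
python3 f.py
```

```text
13.0 [472.2  123.92  72.21] [-1.7999e+02 -2.0000e-02  1.7295e+02] F [-0.76  0.46 -1.33] T [0.101 0.265 0.021]
```

{"name": "play_rows", "arguments": {"series": [[[0, 0, -0.1, 0, 0, 0, 1], [0, 0, 0, 0, 0, 0, 1], [0, 0, 0, 0, 0, 0, 1], [0, 0, 0, 0, 0, 0, 1]]]}}

```text
clock: 13.5
eef_pos: [472.1, 124.1, 71.4]
tool_rot: [-3.142, -0.0, 3.019]
force: [-1.7, 0.6, 2.3]
width: 13.2
gripper_force: 60.2
```

```bash
python3 f.py
```

```text
13.8 [472.17 124.12  71.3 ] [-1.8000e+02 -2.0000e-02  1.7296e+02] F [-1.76  0.99  1.85] T [0.224 0.625 0.009]
```

{"name": "play_rows", "arguments": {"series": [[[-0.05, 0.03, 0, 0, 0, 0, 1], [-0.05, 0.02, 0, 0, 0, 0, 1], [0, 0, 0, 0, 0, 0, 1], [0, 0, 0, 0, 0, 0, 1]]]}}

```text
clock: 14.3
eef_pos: [471.6, 124.5, 71.2]
tool_rot: [3.142, 0.0, 3.018]
force: [0.4, 0.8, -2.1]
width: 12.6
gripper_force: 60.0
```

```bash
python3 f.py
```

```text
14.6 [471.48 124.59  71.25] [1.8000e+02 1.0000e-02 1.7296e+02] F [-0.07  0.4  -1.72] T [ 0.024  0.106 -0.022]
```

{"name": "play_rows", "arguments": {"series": [[[0, 0, -0.08, 0, 0, 0, 1], [0, 0, 0, 0, 0, 0, 1], [0, 0, 0, 0, 0, 0, 1], [0, 0, 0, 0, 0, 0, 1]]]}}

```text
clock: 15.1
eef_pos: [471.4, 124.7, 70.6]
tool_rot: [3.141, 0.0, 3.019]
force: [-0.9, 1.8, 1.9]
width: 13.0
gripper_force: 60.2
```

```bash
python3 f.py
```

```text
15.4 [471.35 124.68  70.53] [179.99   0.   172.96] F [-0.58  0.86  1.69] T [ 0.185  0.291 -0.033]
```

{"name": "play_rows", "arguments": {"series": [[[-0.03, 0.05, 0, 0, 0, 0, 1], [0, 0, 0, 0, 0, 0, 1], [0, 0, 0, 0, 0, 0, 1]]]}}

```text
clock: 15.78
eef_pos: [471.1, 124.9, 70.5]
tool_rot: [-3.141, 0.0, 3.018]
force: [-1.0, -0.3, 2.0]
width: 13.0
gripper_force: 60.3
```

```bash
python3 f.py
```

```text
16.075 [471.12 124.96  70.53] [-1.8000e+02  1.0000e-02  1.7295e+02] F [-0.47 -0.6   1.34] T [-0.134  0.094 -0.045]
```

{"name": "play_rows", "arguments": {"series": [[[0, 0, -0.06, 0, 0, 0, 1], [0, 0, 0, 0, 0, 0, 1], [0, 0, 0, 0, 0, 0, 1], [0, 0, 0, 0, 0, 0, 1]]]}}

```text
clock: 16.58
eef_pos: [471.1, 125.0, 69.9]
tool_rot: [-3.142, 0.0, 3.019]
force: [-0.1, -0.9, 3.2]
width: 13.4
gripper_force: 60.4
```

```bash
python3 f.py
```

```text
16.875 [471.08 125.04  69.93] [-180.      0.    172.95] F [ 0.09 -0.94  1.93] T [-0.289  0.024 -0.049]
```

{"name": "play_rows", "arguments": {"series": [[[0, -0.02, -0.04, 0, 0, 0, 1], [0, 0, 0, 0, 0, 0, 1], [0, 0, 0, 0, 0, 0, 1], [0, 0, 0, 0, 0, 0, 1]]]}}

```text
clock: 17.38
eef_pos: [471.1, 125.0, 69.5]
tool_rot: [3.141, 0.0, 3.019]
force: [-0.0, -0.3, 3.3]
width: 12.8
gripper_force: 60.5
```

```bash
python3 f.py; python3 pan.py 62
```

```text
17.675 [471.06 124.99  69.54] [179.99   0.   172.96] F [-0.38 -0.23  3.09] T [-0.097  0.049 -0.048]
17.675 [471.06455535 124.98990252  69.53595489] [1.79991054e+02 2.33369817e-03 1.72956364e+02] F [-0.4387603   0.01390116  4.20059181] T [-0.05807316  0.02363987 -0.04363809] 13.194151396381956
top 1399 [483.8 124.8] [104.2 131.8] 83.0 z 61.7 tiltdeg dz/dx,dz/dy [-0.11 -0.03]
side 2291 [484.7 123.6] [114.7 132.9] 82.9 z 61.7 tiltdeg dz/dx,dz/dy [0.2  0.28]
```

{"name": "play_rows", "arguments": {"series": [[[0, 0, 0.08, 0, 0, 0, 1], [0, 0, 0, 0, 0, 0, 1], [0, 0, 0, 0, 0, 0, 0.9], [0, 0, 0, 0, 0, 0, 0.7], [0, 0, 0, 0, 0, 0, 0.6], [0, 0, 0, 0, 0, 0, 0.5], [0, 0, 0, 0, 0, 0, 0.5], [0, 0, 0, 0, 0, 0, 0.5]]]}}

```text
clock: 18.77
eef_pos: [471.0, 124.9, 70.3]
tool_rot: [-3.142, -0.0, 3.019]
force: [-0.9, -0.2, -0.1]
width: 42.6
gripper_force: 0.0
```

```bash
python3 f.py; python3 pan.py 62
```

```text
19.075 [471.06 124.87  70.32] [180.     0.   172.95] F [ 0.25 -0.08  0.3 ] T [ 0.    -0.007  0.006]
19.075 [471.05849961 124.86863804  70.32118901] [1.79998457e+02 5.61966184e-04 1.72951272e+02] F [0.52319719 0.0367615  0.71827137] T [ 0.03772224 -0.02562109 -0.01171169] 42.25427112039078
top 712 [514.1 125.3] [98.  66.3] 79.0 z 62.5 tiltdeg dz/dx,dz/dy [-0.13  0.03]
side 2145 [483.8 123.5] [114.1 131.6] 82.8 z 62.5 tiltdeg dz/dx,dz/dy [0.3  0.37]
```

{"name": "play_rows", "arguments": {"series": [[[0, 0, 0.3, 0, 0, 0, 0.5], [0, 0, 1, 0, 0, 0, 0.5], [0, 0, 2, 0, 0, 0, 0.5], [0, 0, 2.5, 0, 0, 0, 0.5], [0, 0, 3, 0, 0, 0, 0.5], [0, 0, 3, 0, 0, 0, 0.5], [-1, 3, 3, 0, 0, 0, 0.5], [-1, 4, 3, 0, 0, 0, 0.3], [-1, 4, 1, 0, 0, 0, 0], [-1, 4, 0, 0, 0, 0, 0], [-1, 4, 0, 0, 0, 0, 0], [-1, 4, 0, 0, 0, 0, 0], [0, 0, 0, 0, 0, 0, 0], [0, 0, 0, 0, 0, 0, 0]]]}}

```text
clock: 20.92
eef_pos: [411.1, 353.9, 258.6]
tool_rot: [-3.141, 0.0, 3.018]
force: [0.5, -0.4, 0.0]
width: 85.8
gripper_force: 0.0
```

Run:
```python
from h import *
for cam in("top","side"):
    I,D=get_image(cam);P=cloud(cam,D);x,y,z=P[...,0],P[...,1],P[...,2]
    m=(D>0)&(abs(x-484)<90)&(abs(y-121)<90)&(abs(z-62.4)<6)
    n,l,st,ce=cv2.connectedComponentsWithStats(m.astype(np.uint8));q=cv2.erode((l==1+st[1:,4].argmax()).astype(np.uint8),np.ones((3,3)))>0
    r=cv2.minAreaRect(P[l==1+st[1:,4].argmax()][:,:2].astype(np.float32));p=P[q]
    c=np.linalg.lstsq(np.c_[p[:,:2]-[484,121],np.ones(len(p))],p[:,2],rcond=None)[0]
    print(cam,len(p),np.round(r[0],1),np.round(r[1],1),round(r[2],2),"z",c[2].round(2),"tilt",np.degrees(c[:2]).round(2))
    b=(D>0)&(abs(x-484)<110)&(abs(y-121)<100)&(z>16)&(z<24)
    if b.sum()>50:
        p=P[b];c=np.linalg.lstsq(np.c_[p[:,:2]-[484,121],np.ones(len(p))],p[:,2],rcond=None)[0];print(" housing z",c[2].round(2),"tilt",np.degrees(c[:2]).round(2),b.sum())
    cv2.imwrite(f"pics/{cam}_end.png",I[...,::-1])
a=cv2.imread("pics/side_end.png")[200:330,220:420];cv2.imwrite("pics/end_crop.png",cv2.resize(a,None,fx=4,fy=4,interpolation=cv2.INTER_CUBIC))
```

```text
top 2586 [483.  121.1] [112.4 131.5] 82.87 z 62.59 tilt [0.06 0.02]
 housing z 21.47 tilt [-0.05 -0.  ] 1332
side 1994 [483.3 123.3] [113.1 130.5] 83.1 z 62.6 tilt [0.12 0.16]
 housing z 22.12 tilt [0.29 0.62] 1730
```

View pics/end_crop.png

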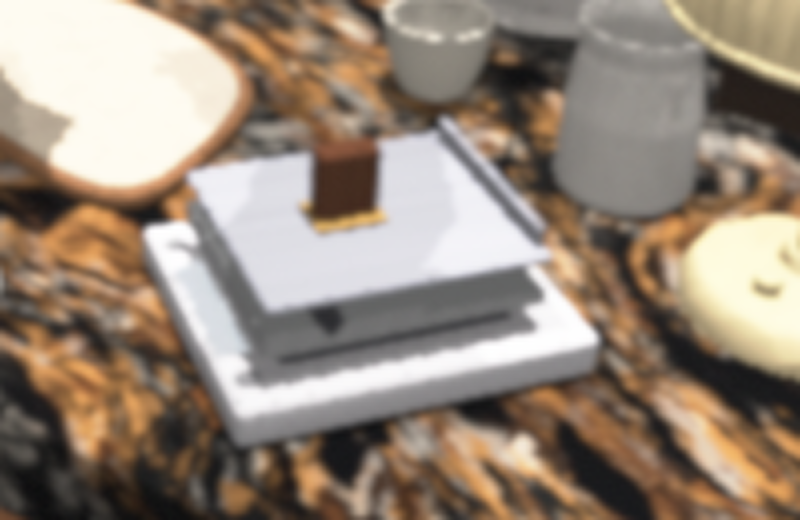

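The side crop shows the pan level on the scale with the lip at the back, around (490,180). The cup and pitcher are undisturbed and the gripper is clear. Plate height is 62.6 mm against 62.4 expected, tilt is near 0°, and the centre is within about 0.5 mm of the seat.

```bash
python3 -c "
from cell import workorder;print(workorder.finish_job())"
```

```text
the job is handed in; nothing more can be done
None
```

The pan is on the scale, released, with its lip at the back; by force and depth readings all three feet are home and the plate is level, the cup and pitcher look undisturbed (the tamper was not rechecked), and the job was handed in at about 21 s.

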